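# Load a thread spool into a rotary caddy and hold its tube at the pointer

## Robot

A 7-joint arm with a two-finger parallel gripper is mounted at the origin on a cart in front of the work surface, level with it; the furniture and walls round the work are solid. World frame = base frame: x ahead of the robot, y to its left, z up, the work surface at z = 0. Lengths are in m, angles in rad, forces in N, time in s.
With the tool pointing down it reaches from about 0.425 to 0.875 m from the base axis. Payload 8.4 kg.
Tool frame: the origin (TCP) lies on the centre line of the jaws, within the pads' length; the fingertips stand ahead of it and the grasp point (between the pads) is the TCP (manip.tip_extent is the z of the fingertips in the tool frame, in m); z points along the fingers, y is the direction in which the jaws open and shut (so a half turn about z gives the same grasp; the last joint's range is limited). The gripper opens to 87 mm and grips with 3 to 60 N. Pads are 19 mm wide; open, the fingers measure 117 mm over their backs; the gripper's body (75 mm by 190 mm) begins 51 mm behind the grasp point.
Start: joints at [1.156, 0.333, 0.04, 1.465, -0.013, 1.343, -0.059], TCP at [0.202, -0.618, 0.242] pointing down, gripper open.
Joint ranges: [-2.58, 2.58], [-0.38, 2.09], [-1.3, 1.39], [0.25, 2.4], [-1.5, 4.64], [0.08, 2.09], [-2.65, 2.65]. Speed limits (rad/s): [2.22, 2.22, 2.79, 2.79, 3.14, 3.14, 3.14].

## Interface

Orientations are given as a rotation vector (axis times angle).
In Python, from workcell import manip gives the robot as it stands. The module is installed in compiled form; this text tells all that it offers.
- The arm moves only by the tool arm_command, never from a script. Its argument "plan" is a list that holds one entry, the list of rows, each a list of 7 numbers: the turn, a rotation vector about the world's x, y, z in degrees, then the shift along the world's x, y, z in cm, then the opening, from 0 (shut) to 1 (fully open). A call has 1 to 8 rows; each row shifts and turns the pose as measured when the row begins; what a row does not reach is not made up. A row lasts 1/10 s, in which the tool goes at most 50 mm and 8.59 degrees, less where a joint would pass 70% of its speed; a pose out of reach is approached as far as the arm can. A call with a gripper value outside its range is refused whole. The fingers move at their own pace and stop on an object; "newtons" is the grip in N (left out, the last holds). Time passes only in rows, so rows that do not move let the fingers close. It gives the time, the measured TCP pose, the force and the opening at its end, in the units of the state.
- manip.get_state(): the state, without advancing time (a new reading comes with each control period).
- manip.read_camera(name): name is "side" or "top"; returns the picture (420x560x3 uint8, red, green, blue); there is no depth.
- manip.camera_model(name): a dict with "fx", "fy", "cx", "cy" (pixels), "rvec" (rotation vector, rad) and "tvec" (3), from world to camera coordinates, as OpenCV has them. Camera axes: x right, y down, z forward; pixel columns grow to the right and rows downward; lengths in m; the calibration is good to about 2 mm. A picture is of the moment at which its call begins. camera_model takes no time and is no camera call.
- manip.finish_job(): hands the job in, once; it reports no verdict.
Trained networks look in the newest picture that a camera, given by its name, has taken for a name from the list of things; names that differ only in an ending like _2 or _b are one class to them, and where a whole thing is asked for, a point or a joint stands for the part that bears it (a point fixed in the world has none). Each returns a list of dicts, best first, with "conf" (0 to 1); they miss things now and then, are a little off and sometimes report something else, mostly with a low value. They report only what shows in the picture. A call takes as long as a camera call.
- manip.search_frame(camera, thing): "position" ([x, y, z] in m, in the coordinates of the camera as it stood for that picture, good to about 4 mm: the middle of the surface that is visible of it).
- manip.tip_of(camera, thing): "position" ([x, y, z] in m, in the coordinates of the camera as it stood for that picture, good to about 4 mm: a listed point, or the origin of a listed thing).
The state is a dict: "clock": time; "joint_pos": joint angles; "joint_vel": joint speeds; "joint_torque": joint torques, N m; "eef_pos": TCP position; "eef_rot": TCP orientation; "ft_force": force on the tool from outside, world axes, zero at the start; "wrist_torque": the same for the moment, N m; "finger_gap": finger opening in m.
Only numpy, scipy, OpenCV 4.12 (cv2) and the standard library are available. Lean on these libraries where they do the work, as an engineer would, in place of code of your own. Each camera call takes 0.05 s, during which the arm holds its last target.

## Task

Stand the loose thread spool in the one empty tube of the rotary spool caddy, sliding it gently all the way down (do not drop it in), and let go of it. Then grip the caddy's square knob and turn the turntable by it until the tube with that spool stands squarely in line with the fixed pointer on the foot, and finish holding the knob there, still gripped and the turntable still. Leave the other things on the table where they are.

Things in the scene. Friction and masses are not known exactly. Their poses are not given: they have to be found in the camera images.
- spool: the loose thread spool (yellow thread, pale end flanges), standing upright on the table in front of the caddy; 50 mm tall, lower flange 26 mm across (lowest 8 mm), thread about 15 mm across, upper flange 22 mm across (top 7 mm: grip it here). Origin: centre of the underside, z up.
- caddy: fixed foot of the rotary caddy (dark steel, 112 mm wide). Origin: on the turning axis at table height; its -x axis points along the pointer. On it a disc 140 mm wide, top 24 mm above the table, with four tubes 52 mm from the axis, 90 degrees apart; three hold fixed spools (tops up to 74 mm above the table), one is empty. It turns with 0.06 N m of friction, stays where left, no detents.
- tube_floor (a point): centre of the inner floor of the empty tube, 28 mm above the table; turns with the turntable. The tube goes straight up, inner diameter 29 mm, flared to 33 mm at the mouth, which is 28 mm above this point; outer diameter 35 to 39 mm. The seated spool stands with its origin here and its upper 22 mm out of the tube.
- pointer (a point): top of the fixed pointer, a small steel upright 14 mm wide just outside the edge of the disc, 79 mm from the turning axis, 28 mm above the table. It belongs to the foot and marks the caddy's front.
- turntable (a joint): angle of the turntable in rad, seen from above counterclockwise positive; 0 when the tube that starts empty is exactly in line with the pointer. Turns from -3.14 to 3.14.
- knob: the square black knob on the post on the turning axis, 28x28 mm, 32 mm tall, its top 118 mm above the table; sides parallel to its x and y axes, x pointing away from the tube that starts empty. Origin: centre of its underside, 86 mm above the table. Fixed to the turntable: grip two parallel sides and twist.
- machine_corner (a point): top of the far right corner of a large fixed sewing machine, an obstacle between the arm's start and the work. It stands to the left of and nearer than this point: x 0.24 to 0.6, y -0.15 to 0.25, solid up to 0.29 m above the table; a thin thread mast with a cross bar rises behind it (x about 0.53, y 0 to 0.23) to 0.45 m. Pass over its front part higher than 0.29 m with all of the tool.
- thimble: a small steel thimble, 20 mm wide, 22 mm tall; a bystander, to be left alone. Origin: centre of its underside.
- chalk: a flat white piece of tailor's chalk, 35x44x9 mm; a bystander, to be left alone. Origin: centre of its underside.
- wax: a round cake of beeswax, 39 mm wide, 13 mm tall; a bystander, to be left alone. Origin: centre of its underside.
- tape_measure: a rolled-up yellow tape measure, 49 mm wide, 20 mm tall; a bystander, to be left alone. Origin: centre of its underside.
- tin: a flat hinged pin tin, 71x94x27 mm; a bystander, to be left alone. Origin: centre of its underside.

How it is judged:
By the outcome, as a careful person would: the job done as asked, in the order asked, and still so for the second after the job is handed in, while the arm keeps its last pose, push and grip.
It also fails if it takes over 61 s, if anything falls off the work surface, if the arm or the gripper's body presses on something with over 40 N, if the wrist force passes 120 N, or if a joint passes its speed limit or range.

## Working session

There is one attempt and no reset: what is moved stays moved. The work goes in short steps, Python scripts to look and compute and a tool call to move; the robot and the scene stay as the last step left them, time stands still between calls to the robot, and variables do not carry over. Pictures are saved under pics/ and viewed, and the job is handed in when it is done.

Besides the shell and the picture viewer there is one more tool, called after "Call:" as a command line: name --argument value ..., lists and objects as JSON in quotes. arm_command: Moves the arm, as the interface text tells. Its arguments: {"type":"object","properties":{"plan":{"type":"array"},"newtons":{"type":"number"}},"required":["plan"]}

```bash
mkdir -p pics
cat > h.py <<'E'
import numpy as np, cv2
from workcell import manip
def cam(n):
    m=manip.camera_model(n); R=cv2.Rodrigues(np.array(m['rvec'],float))[0]; t=np.array(m['tvec'],float).ravel()
    K=np.array([[m['fx'],0,m['cx']],[0,m['fy'],m['cy']],[0,0,1.]]); return K,R,t
def pic(n,f):
    im=manip.read_camera(n); cv2.imwrite(f'pics/{f}.png',im[:,:,::-1]); return im
def proj(n,p):
    K,R,t=cam(n); q=K@(R@np.array(p,float)+t); return q[:2]/q[2]
def onz(n,uv,z):
    K,R,t=cam(n); d=R.T@np.linalg.inv(K)@np.array([uv[0],uv[1],1.]); c=-R.T@t; return c+d*(z-c[2])/d[2]
def tri(uvs,uvt):
    P=[];
    for n in('side','top'):
        K,R,t=cam(n); P.append(K@np.c_[R,t])
    x=cv2.triangulatePoints(P[0],P[1],np.array(uvs,float).reshape(2,1),np.array(uvt,float).reshape(2,1)); return (x[:3]/x[3]).ravel()
def tip(n,th,f=None):
    K,R,t=cam(n); return [(round(d['conf'],2),np.round(R.T@(np.array(d['position'])-t),4)) for d in (f or manip.tip_of)(n,th)]
E
python3 - <<'E'
from h import *
s=manip.get_state(); print(s, manip.tip_extent)
for n in('side','top'):
    pic(n,n+'0'); K,R,t=cam(n); print(n,K[0,0],-R.T@t,R[2])
    for th in('spool','caddy','tube_floor','pointer','knob','machine_corner','turntable'):
        try: print(th,tip(n,th)[:2])
        except Exception as e: print(th,e)
E
```

```text
{'clock': 0.0, 'joint_pos': array([ 1.15580174,  0.3338954 ,  0.0398962 ,  1.46623546, -0.01335413,
        1.34334552, -0.0585187 ]), 'joint_vel': array([-0.00079973, -0.00019368,  0.0003127 , -0.0011592 , -0.00110623,
       -0.00042751, -0.00085244]), 'joint_torque': array([-8.90314896e-04, -6.56364655e+01,  1.33460417e+00, -4.03801310e+01,
       -5.97779802e-02,  4.47943539e-02,  2.00477593e-04]), 'eef_pos': array([ 0.20168179, -0.61745905,  0.24068715]), 'eef_rot': array([-3.10097701e+00, -4.93672461e-01,  6.47404259e-04]), 'ft_force': array([ 0.07208638, -0.53139447,  0.09232448]), 'wrist_torque': array([ 0.04070452, -0.00745447, -0.01013351]), 'finger_gap': 0.0867172907976702} 0.019
side 504.5829859128844 [0.41220889 0.57460458 0.77242996] [ 0.10782026 -0.83032813 -0.5467449 ]
spool []
caddy [(0.62, array([ 0.2978, -0.1921, -0.001 ]))]
tube_floor [(0.73, array([ 0.5123, -0.334 ,  0.0349]))]
pointer [(0.71, array([ 0.4582, -0.2764,  0.0258])), (0.57, array([ 5.414e-01, -5.156e-01,  4.000e-04]))]
knob [(0.81, array([ 0.5386, -0.2849,  0.0828]))]
machine_corner [(0.97, array([ 0.4796, -0.0984,  0.2919])), (0.43, array([ 0.311 , -0.4374,  0.0033]))]
turntable it knows: caddy, chalk, knob, machine_corner, pointer, spool, tape_measure, thimble, tin, tube_floor, wax
top 395.9291785195505 [ 0.37242524 -0.30226625  1.0627063 ] [ 0.15378707  0.00612651 -0.98808502]
spool [(0.48, array([ 0.3666, -0.2257,  0.0015]))]
caddy [(0.85, array([ 0.5375, -0.285 ,  0.005 ]))]
tube_floor [(0.75, array([ 0.5173, -0.3346,  0.0337])), (0.41, array([ 0.3087, -0.4334,  0.002 ]))]
pointer [(0.85, array([ 0.4622, -0.2739,  0.0279]))]
knob [(0.52, array([ 0.5371, -0.2881,  0.0848]))]
machine_corner [(0.94, array([ 0.4792, -0.1073,  0.2913])), (0.35, array([ 3.676e-01, -2.254e-01,  3.000e-04]))]
turntable it knows: caddy, chalk, knob, machine_corner, pointer, spool, tape_measure, thimble, tin, tube_floor, wax
```

View pics/side0.png

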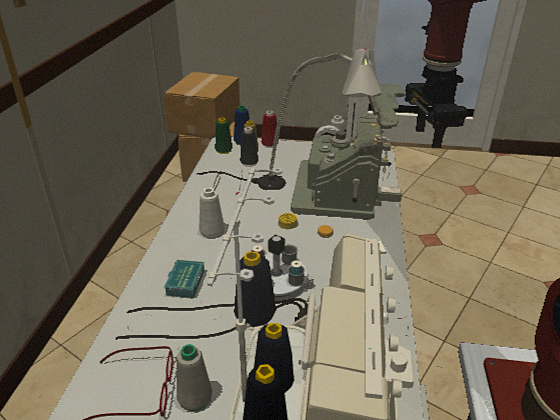

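View pics/top0.png

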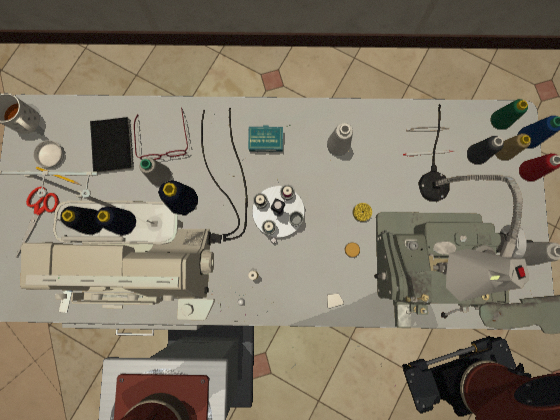

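The top view shows the caddy's white disc at about (278,211), the empty tube at (296,219), and the loose spool at about (253,275). I'll zoom in on these.

Run:
```python
import cv2
a=cv2.imread('pics/top0.png')[170:320,220:360]; cv2.imwrite('pics/topz.png',cv2.resize(a,None,fx=4,fy=4,interpolation=cv2.INTER_CUBIC)[:600])
a=cv2.imread('pics/side0.png')[200:330,220:360]; cv2.imwrite('pics/sidez.png',cv2.resize(a,None,fx=4,fy=4,interpolation=cv2.INTER_CUBIC))
```

```text
(no output)
```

View pics/topz.png

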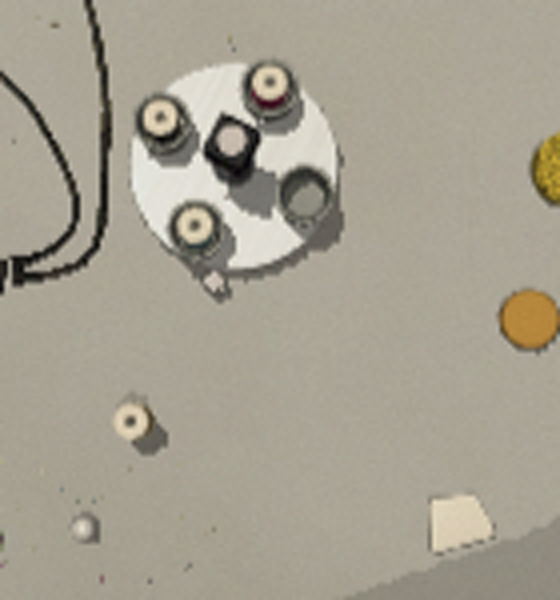

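View pics/sidez.png

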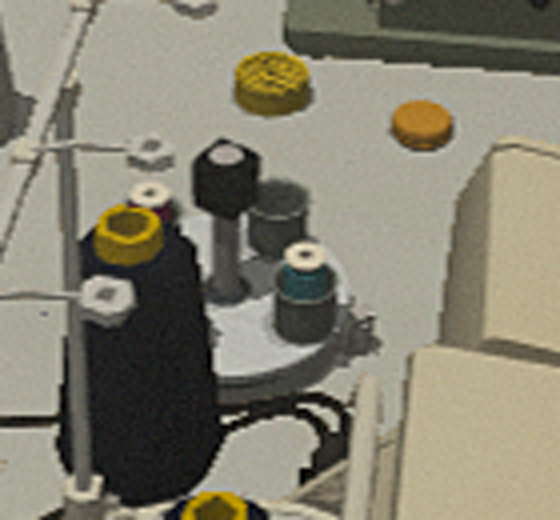

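Run:
```python
from h import *
T=lambda u,v:(220+(u+.5)/4-.5,170+(v+.5)/4-.5)
S=lambda u,v:(220+(u+.5)/4-.5,200+(v+.5)/4-.5)
print('spooltop',onz('top',T(132,421),.05))
print('knobtop',onz('top',T(232,140),.118), tri(S(227,153),T(232,140)))
print('tube mouth',onz('top',T(306,192),.056),tri(S(279,197),T(306,192)))
for n,u in(('a',(162,118)),('b',(270,84)),('c',(195,225))): print('sp',n,onz('top',T(*u),.074))
print('c tri',tri(S(305,254),T(195,225)))
print('pointer',onz('top',T(216,283),.028))
for c in((205,150),(227,182),(259,147),(235,118)): print('kc',onz('top',T(*c),.118))
for u in((377,215),(378,315),(400,325),(505,320)): print('serger',[onz('top',u,z).round(3) for z in(0,.15,.3)])
print('table near edge',onz('top',(300,328),0))
print('thimble',onz('top',T(85,526),.02))
```

```text
spooltop [ 0.36885637 -0.22524146  0.05      ]
knobtop [ 0.53799013 -0.28667574  0.118     ] [ 0.53783901 -0.28671227  0.12047756]
tube mouth [ 0.51562876 -0.33368714  0.056     ] [ 0.51506698 -0.33366222  0.0567431 ]
sp a [ 0.55927763 -0.24125967  0.074     ]
sp b [ 0.58224983 -0.30958672  0.074     ]
sp c [ 0.49115835 -0.26355649  0.074     ]
c tri [ 0.49183569 -0.26358137  0.07466128]
pointer [ 0.45869365 -0.2762348   0.028     ]
kc [ 0.53162636 -0.27043941  0.118     ]
kc [ 0.5122417  -0.28406911  0.118     ]
kc [ 0.53391458 -0.30308055  0.118     ]
kc [ 0.5515656 -0.2882809  0.118    ]
serger [array([ 0.534, -0.555,  0.   ]), array([ 0.511, -0.519,  0.15 ]), array([ 0.488, -0.483,  0.3  ])]
serger [array([ 0.27 , -0.551,  0.   ]), array([ 0.284, -0.516,  0.15 ]), array([ 0.299, -0.481,  0.3  ])]
serger [array([ 0.246, -0.608,  0.   ]), array([ 0.263, -0.565,  0.15 ]), array([ 0.281, -0.521,  0.3  ])]
serger [array([ 0.262, -0.881,  0.   ]), array([ 0.278, -0.799,  0.15 ]), array([ 0.293, -0.717,  0.3  ])]
table near edge [ 0.23417864 -0.348018    0.        ]
thimble [ 0.30153501 -0.19439255  0.02      ]
```

Call:
arm_command --plan '[[[0,0,0,0,3,0.5,0.6],[0,0,0,0,4,0.5,0.6],[0,0,0,0,4,0.5,0.6],[0,0,0,0,4,0.5,0.6],[0,0,0,0,4,0,0.6],[0,0,8,1,2,0,0.6],[0,0,8,1.5,2,0,0.6],[0,0,8,2,2,0,0.6]]]' --newtons 20

```text
clock: 1.5
eef_pos: [0.2438, -0.3609, 0.2611]
eef_rot: [2.927, 1.135, -0.003]
ft_force: [0.7, -0.2, 1.0]
finger_gap: 0.0524
```

Call:
arm_command --plan '[[[0,0,8,2.5,1,0,0.6],[0,0,8,2.5,2,0,0.6],[0,0,8,2.5,2.5,0,0.6],[0,0,8,2.5,2.5,0,0.6],[0,0,8,2,2.5,0,0.6],[0,0,7.5,0.5,2.5,0,0.6],[0,0,0,0,0,0,0.6]]]'

```text
clock: 2.2
eef_pos: [0.3754, -0.222, 0.2633]
eef_rot: [2.168, 2.262, 0.004]
ft_force: [-0.0, -0.0, -0.1]
finger_gap: 0.0523
```

```bash
cat > st.py <<'E'
from h import *
s=manip.get_state(); R=cv2.Rodrigues(s['eef_rot'])[0]
print(s['clock'],s['eef_pos'].round(4),'jaw',np.degrees(np.arctan2(R[1,1],R[0,1])).round(2),'z',R[:,2].round(3),'F',s['ft_force'].round(1),s['finger_gap'].round(4),'q',s['joint_pos'].round(2))
E
python3 st.py; python3 -c "
from h import *
pic('top','t1');pic('side','s1')"
```

```text
Traceback (most recent call last):
  File "st.py", line 3, in <module>
    print(s['clock'],s['eef_pos'].round(4),'jaw',np.degrees(np.arctan2(R[1,1],R[0,1])).round(2),'z',R[:,2].round(3),'F',s['ft_force'].round(1),s['finger_gap'].round(4),'q',s['joint_pos'].round(2))
                                                                                                                                               ^^^^^^^^^^^^^^^^^^^^^
AttributeError: 'float' object has no attribute 'round'
```

View pics/t1.png

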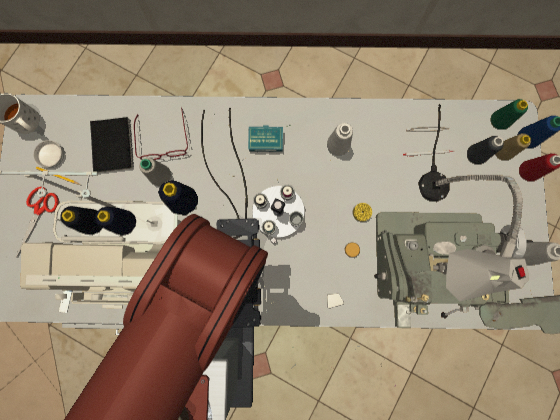

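View pics/s1.png

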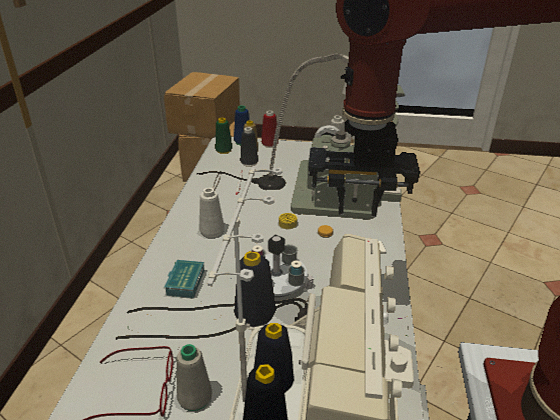

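Call:
arm_command --plan '[[[0,0,0,-0.7,-0.3,-4,0.6],[0,0,0,0,0,-4.5,0.6],[0,0,0,0,0,-4.5,0.6],[0,0,0,0,0,-3,0.6],[0,0,0,0,0,-1,0.6],[0,0,0,0,0,0,0.6]]]'

```text
clock: 2.9
eef_pos: [0.3644, -0.2352, 0.0903]
eef_rot: [2.197, 2.223, 0.002]
ft_force: [-0.2, -0.0, 0.1]
finger_gap: 0.0518
```

```bash
sed -i "s/s\['finger_gap'\].round(4)/round(s['finger_gap'],4)/" st.py; python3 st.py; python3 -c "
from h import *
a=pic('top','t2')[170:320,220:360]; cv2.imwrite('pics/t2z.png',cv2.resize(a[:,:,::-1],None,fx=4,fy=4))"
```

```text
2.9 [ 0.3644 -0.2352  0.0903] jaw 0.68 z [ 0.012 -0.01  -1.   ] F [-0.2 -0.   0.1] 0.0518 q [ 0.77  0.05 -0.3   2.14  0.02  0.94  0.46]
```

View pics/t2z.png

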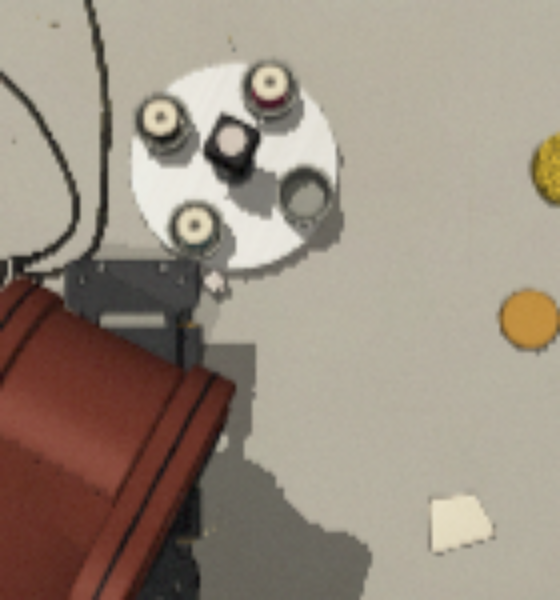

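Call:
arm_command --plan '[[[0,0,0,0.4,1,0,0.6],[0,0,0,0,0,0,0.6],[0,0,0,0,0,0,0.6]]]'

```text
clock: 3.25
eef_pos: [0.3717, -0.2264, 0.0953]
eef_rot: [2.194, 2.216, 0.004]
ft_force: [0.2, -0.5, -0.5]
finger_gap: 0.0523
```

```bash
python3 st.py
```

```text
3.25 [ 0.3717 -0.2264  0.0953] jaw 0.59 z [ 0.018 -0.014 -1.   ] F [ 0.2 -0.5 -0.5] 0.0523 q [ 0.75  0.04 -0.32  2.14  0.02  0.94  0.44]
```

Call:
arm_command --plan '[[[0.8,1,0,-0.3,0.1,-1.5,0.6],[0,0,0,0,0,-1.5,0.6],[0,0,0,0,0,0,0.6],[0,0,0,0,0,0,0.6]]]'

```text
clock: 3.65
eef_pos: [0.3696, -0.2259, 0.0651]
eef_rot: [2.208, 2.232, 0.001]
ft_force: [-0.3, -0.4, -0.2]
finger_gap: 0.0522
```

```bash
python3 st.py
```

```text
3.65 [ 0.3696 -0.2259  0.0651] jaw 0.61 z [ 0.002 -0.001 -1.   ] F [-0.3 -0.4 -0.2] 0.0522 q [ 0.75  0.09 -0.31  2.15  0.04  0.9   0.42]
```

Call:
arm_command --plan '[[[0,0,0,-0.1,0,-1.5,0.6],[0,0,0,0,0,0,0.6],[0,0,0,0,0,0,0.35],[0,0,0,0,0,0,0.2],[0,0,0,0,0,0,0.1],[0,0,0,0,0,0,0.1],[0,0,0,0,0,0,0.1]]]' --newtons 15

```text
clock: 4.35
eef_pos: [0.3702, -0.227, 0.0531]
eef_rot: [2.207, 2.229, 0.002]
ft_force: [0.8, -0.1, -0.5]
finger_gap: 0.02
```

```bash
python3 st.py
```

```text
4.35 [ 0.3702 -0.227   0.0531] jaw 0.59 z [ 0.004 -0.003 -1.   ] F [ 0.8 -0.1 -0.5] 0.02 q [ 0.75  0.11 -0.31  2.16  0.05  0.87  0.42]
```

Call:
arm_command --plan '[[[0,0,0,0,0,0,0.1],[0,0,0,0,0,0,0.1]]]'

```text
clock: 4.55
eef_pos: [0.3703, -0.227, 0.0533]
eef_rot: [2.206, 2.229, 0.002]
ft_force: [0.3, 0.2, 0.1]
finger_gap: 0.0189
```

```bash
python3 st.py
```

```text
4.55 [ 0.3703 -0.227   0.0533] jaw 0.6 z [ 0.004 -0.003 -1.   ] F [0.3 0.2 0.1] 0.0189 q [ 0.75  0.11 -0.31  2.16  0.05  0.87  0.42]
```

```bash
python3 - <<'E'
from h import *
for n in('side','top'):
    im=pic(n,n+'3')
    u,v=proj(n,[.37,-.227,.04]).astype(int); print(n,u,v)
    a=im[max(v-70,0):v+60,max(u-90,0):u+90][:,:,::-1]; cv2.imwrite(f'pics/{n}3z.png',cv2.resize(a,None,fx=4,fy=4))
    print(tip(n,'spool'))
E
python3 st.py
```

```text
side 351 292
[]
top 253 274
[]
4.75 [ 0.3702 -0.227   0.0532] jaw 0.59 z [ 0.004 -0.003 -1.   ] F [-0.3 -0.5 -0.7] 0.019 q [ 0.75  0.11 -0.31  2.16  0.05  0.87  0.42]
```

View pics/side3z.png

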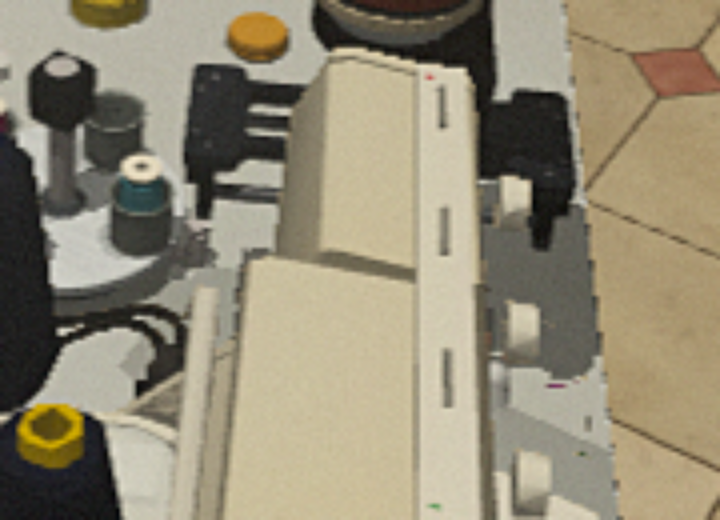

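View pics/top3z.png

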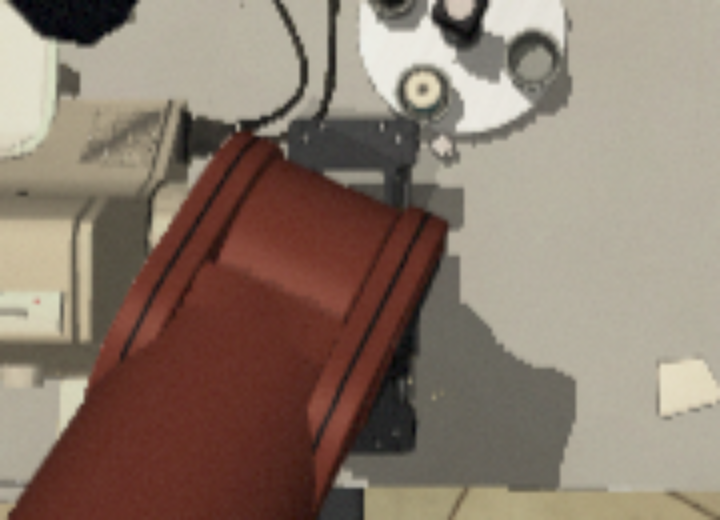

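Call:
arm_command --plan '[[[0,0,0,0,0,0.5,0.1],[0,0,0,0,0,1.5,0.1],[0,0,0,0,0,3,0.1],[0,0,0,0,-1,3,0.1],[0,0,0,1,-2,3,0.1],[0,0,0,2,-2,3,0.1],[0,0,0,0,0,0,0.1]]]'

```text
clock: 5.45
eef_pos: [0.399, -0.2771, 0.2001]
eef_rot: [2.206, 2.233, 0.001]
ft_force: [1.7, 0.1, 0.6]
finger_gap: 0.019
```

```bash
python3 - <<'E'
from h import *
p=manip.get_state()['eef_pos']
for n in('side','top'):
    im=pic(n,n+'4')
    u,v=proj(n,p).astype(int); print(n,u,v)
    a=im[max(v-70,0):v+60,max(u-90,0):u+90][:,:,::-1]; cv2.imwrite(f'pics/{n}4z.png',cv2.resize(a,None,fx=4,fy=4))
    print(tip(n,'spool'))
E
python3 st.py
```

```text
side 343 214
[(0.52, array([ 0.4009, -0.2733,  0.1463]))]
top 271 261
[]
5.65 [ 0.3949 -0.2733  0.1947] jaw 0.77 z [-0.006  0.004 -1.   ] F [ 0.4  0.1 -0.5] 0.0187 q [ 0.79  0.04 -0.28  1.91  0.01  1.2   0.52]
```

View pics/side4z.png

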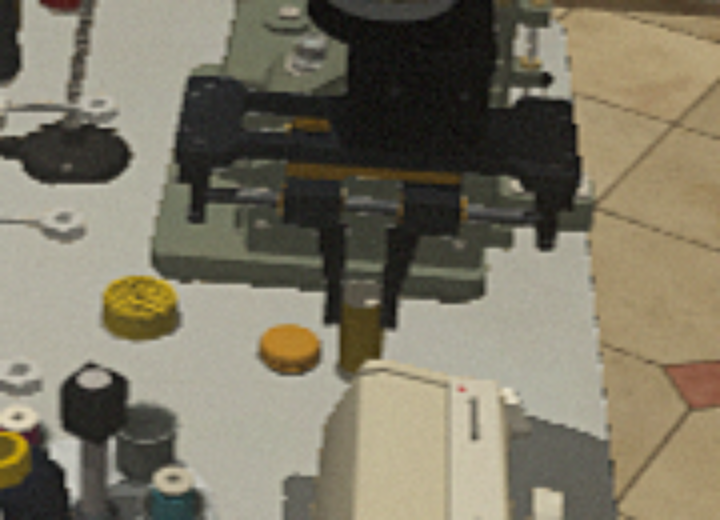

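View pics/top4z.png

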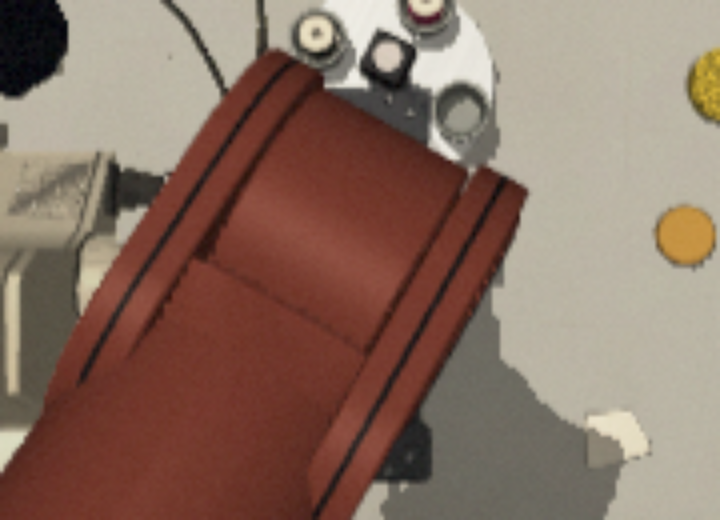

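Call:
arm_command --plan '[[[0,0,-5,1.5,-1.5,0,0.1],[0,0,-6,3,-2,0,0.1],[0,0,-6,3,-1.5,0,0.1],[0,0,-6,3,-1,0,0.1],[0,0,-4,1.5,0,0,0.1],[0,0,0,0,0,0,0.1],[0,0,0,0,0,0,0.1],[0,0,0,0,0,0,0.1]]]'

```text
clock: 6.45
eef_pos: [0.5108, -0.3285, 0.1847]
eef_rot: [-2.657, -1.631, 0.011]
ft_force: [0.2, -0.5, 0.6]
finger_gap: 0.0191
```

```bash
python3 st.py
```

```text
6.45 [ 0.5108 -0.3285  0.1847] jaw -26.92 z [-0.018  0.017 -1.   ] F [ 0.2 -0.5  0.6] 0.0191 q [ 0.7   0.31 -0.24  1.62  0.07  1.25 -0.03]
```

Call:
arm_command --plan '[[[-1,-1,0,0.4,-0.5,0,0.1],[0,0,0,0,0,0,0.1],[0,0,0,0,0,0,0.1]]]'

```text
clock: 6.75
eef_pos: [0.513, -0.334, 0.1851]
eef_rot: [2.674, 1.643, -0.002]
ft_force: [-0.1, 0.6, -0.3]
finger_gap: 0.0189
```

```bash
python3 - <<'E'
from h import *
p=manip.get_state()['eef_pos']
for n in('side','top'):
    im=pic(n,n+'5')
    u,v=proj(n,p).astype(int); print(n,u,v,max(u-70,0),max(v-40,0))
    a=im[max(v-40,0):v+90,max(u-70,0):u+70][:,:,::-1]; cv2.imwrite(f'pics/{n}5z.png',cv2.resize(a,None,fx=4,fy=4,interpolation=cv2.INTER_CUBIC))
    print(tip(n,'spool'),tip(n,'tube_floor'))
E
python3 st.py
```

```text
side 290 201 220 161
[(0.6, array([ 0.5131, -0.3291,  0.1312]))] [(0.95, array([ 0.5165, -0.3345,  0.0338]))]
top 298 210 228 170
[] []
7.05 [ 0.5135 -0.3339  0.1849] jaw -26.85 z [ 0.    -0.003 -1.   ] F [ 1.  -0.6 -0.4] 0.0189 q [ 0.7   0.3  -0.24  1.63  0.08  1.22 -0.03]
```

View pics/side5z.png

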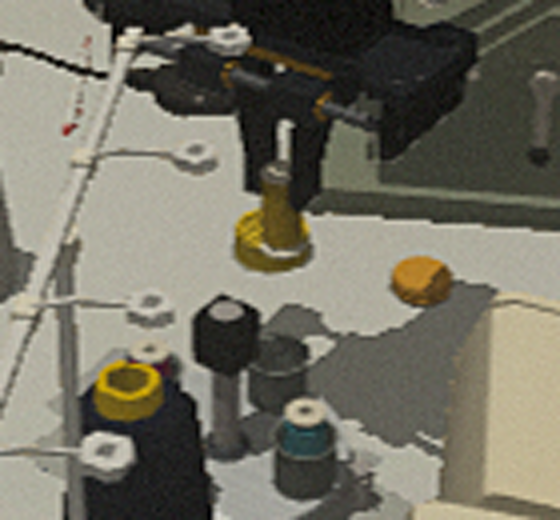

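View pics/top5z.png

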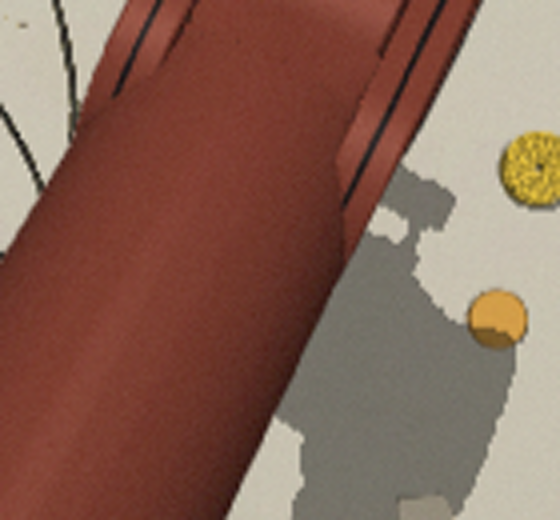

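Run:
```python
from h import *
p=manip.get_state()['eef_pos']; im=cv2.imread('pics/side5.png')
x0,y0,k=270,185,12
a=cv2.resize(im[y0:y0+50,x0:x0+50],None,fx=k,fy=k,interpolation=cv2.INTER_CUBIC); b=a.copy()
th=np.linspace(0,2*np.pi,40)
for h,r in((0,.013),(.008,.013),(.043,.011),(.05,.011)):
    z=p[2]-.053+h
    pts=np.array([proj('side',[p[0]+r*np.cos(t),p[1]+r*np.sin(t),z]) for t in th])
    pts=((pts-[x0,y0]+.5)*k).astype(int); cv2.polylines(b,[pts],True,(255,0,255),1)
c=np.hstack([a,b]); cv2.imwrite('pics/ov5.png',cv2.resize(c,(800,400)))
for h in(0,.05): print(proj('side',[p[0],p[1],p[2]-.053+h]))
```

```text
[290.40362352 221.9940052 ]
[290.7295522  202.99931934]
```

View pics/ov5.png

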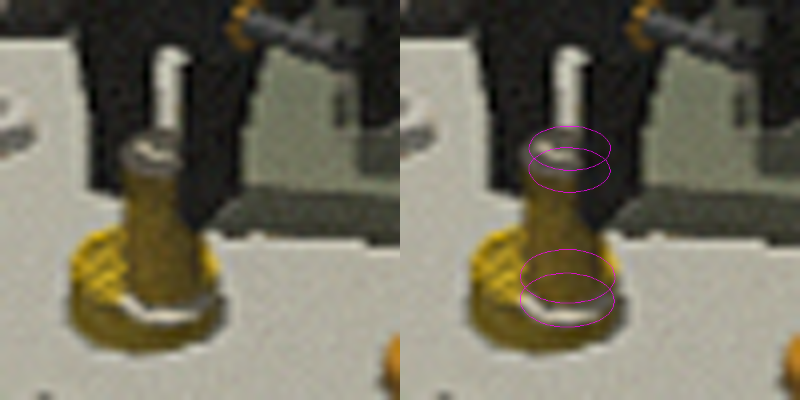

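Run:
```python
from h import *
th=np.linspace(0,2*np.pi,60)
ax=np.array([.537,-.287])
def ov(n,f,x0,y0,w,h,k):
    im=cv2.imread(f)
    a=cv2.resize(im[y0:y0+h,x0:x0+w],None,fx=k,fy=k,interpolation=cv2.INTER_CUBIC); b=a.copy()
    def circ(c,r,z,col):
        pts=np.array([proj(n,[c[0]+r*np.cos(t),c[1]+r*np.sin(t),z]) for t in th])
        cv2.polylines(b,[((pts-[x0,y0]+.5)*k).astype(int)],True,col,1)
    circ([.5148,-.3337],.0195,.056,(255,0,255)); circ([.5148,-.3337],.0165,.056,(255,0,255))
    circ(ax,.07,.024,(0,255,0))
    for i in(1,2,3):
        an=np.radians(-116+90*i); circ(ax+.052*np.array([np.cos(an),np.sin(an)]),.011,.074,(0,0,255))
    for dirn,r in((172,.079),):
        an=np.radians(dirn); u=((proj(n,[*(ax+r*np.array([np.cos(an),np.sin(an)])),.028])-[x0,y0]+.5)*k).astype(int); cv2.circle(b,tuple(int(q) for q in u),3,(255,0,0),-1)
    s=np.radians(-26); sq=[[.014*(np.cos(t)),.014*np.sin(t)] for t in()]
    R=np.array([[np.cos(s),-np.sin(s)],[np.sin(s),np.cos(s)]]); pts=np.array([proj(n,[*(ax+R@np.array(q)*.014),.118]) for q in((1,1),(1,-1),(-1,-1),(-1,1))])
    cv2.polylines(b,[((pts-[x0,y0]+.5)*k).astype(int)],True,(255,255,0),1)
    return b
t=ov('top','pics/top0.png',248,180,64,64,9); s=ov('side','pics/side0.png',260,225,56,56,9)
cv2.imwrite('pics/ov6t.png',t);cv2.imwrite('pics/ov6s.png',s)
```

```text
(no output)
```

View pics/ov6t.png

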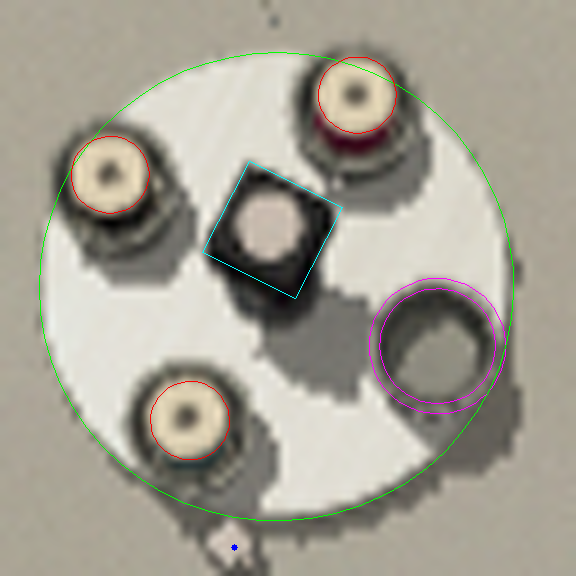

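View pics/ov6s.png

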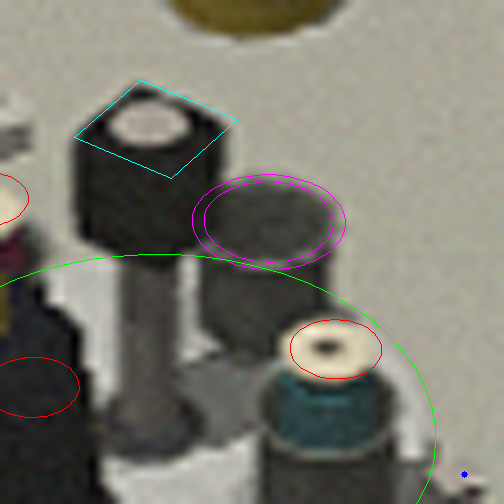

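Call:
arm_command --plan '[[[0,0,0,0.1,0,-3,0.1],[0,0,0,0,0,-3,0.1],[0,0,0,0,0,-0.8,0.1],[0,0,0,0,0,0,0.1],[0,0,0,0,0,0,0.1]]]'

```text
clock: 7.55
eef_pos: [0.5157, -0.3344, 0.1174]
eef_rot: [2.672, 1.643, 0.0]
ft_force: [0.2, -0.9, 0.8]
finger_gap: 0.019
```

```bash
python3 st.py
python3 - <<'E'
from h import *
p=manip.get_state()['eef_pos']; pic('side','side7'); im=cv2.imread('pics/side7.png')
x0,y0,k=260,200,10
a=cv2.resize(im[y0:y0+60,x0:x0+60],None,fx=k,fy=k,interpolation=cv2.INTER_CUBIC); b=a.copy()
th=np.linspace(0,2*np.pi,40)
def circ(c,r,z,col):
    pts=np.array([proj('side',[c[0]+r*np.cos(t),c[1]+r*np.sin(t),z]) for t in th]); cv2.polylines(b,[((pts-[x0,y0]+.5)*k).astype(int)],True,col,1)
for h,r in((0,.013),(.008,.013),(.043,.011),(.05,.011)): circ(p,r,p[2]-.053+h,(255,0,255))
circ([.5148,-.3337],.0165,.056,(0,255,0))
cv2.imwrite('pics/ov7.png',cv2.resize(np.hstack([a,b]),(800,400)))
E
```

```text
7.55 [ 0.5157 -0.3344  0.1174] jaw -26.84 z [ 0.003 -0.004 -1.   ] F [ 0.2 -0.9  0.8] 0.019 q [ 0.69  0.36 -0.24  1.69  0.1   1.09 -0.04]
```

View pics/ov7.png

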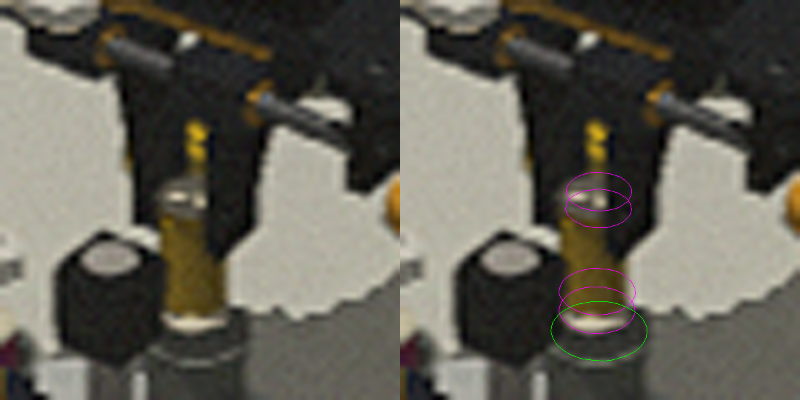

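Call:
arm_command --plan '[[[0,0,0,-0.1,0.1,-0.6,0.1],[0,0,0,0,0,-0.5,0.1],[0,0,0,0,0,-0.5,0.1],[0,0,0,0,0,0,0.1]]]'

```text
clock: 8.0
eef_pos: [0.5162, -0.3343, 0.1035]
eef_rot: [2.668, 1.64, 0.004]
ft_force: [0.2, -0.6, -0.5]
finger_gap: 0.0191
```

```bash
python3 st.py
```

```text
8.0 [ 0.5162 -0.3343  0.1035] jaw -26.85 z [ 0.007 -0.007 -1.   ] F [ 0.2 -0.6 -0.5] 0.0191 q [ 0.69  0.38 -0.23  1.71  0.1   1.06 -0.05]
```

Call:
arm_command --plan '[[[0.4,0.4,0,-0.1,0.1,-0.3,0.1],[0,0,0,0,0,-0.4,0.1],[0,0,0,0,0,-0.4,0.1],[0,0,0,0,0,0,0.1]]]'

```text
clock: 8.4
eef_pos: [0.5153, -0.3336, 0.0917]
eef_rot: [-2.677, -1.645, -0.0]
ft_force: [0.6, 0.3, -1.0]
finger_gap: 0.0188
```

```bash
python3 st.py
```

```text
8.4 [ 0.5153 -0.3336  0.0917] jaw -26.86 z [ 0.  0. -1.] F [ 0.6  0.3 -1. ] 0.0188 q [ 0.69  0.39 -0.23  1.71  0.1   1.05 -0.05]
```

Call:
arm_command --plan '[[[0,0,0,0,0,-0.3,0.1],[0,0,0,0,0,-0.3,0.1],[0,0,0,0,0,-0.2,0.1],[0,0,0,0,0,0,0.1]]]'

```text
clock: 8.8
eef_pos: [0.5153, -0.3336, 0.0829]
eef_rot: [-2.677, -1.645, -0.0]
ft_force: [-0.3, -0.4, -0.8]
finger_gap: 0.0192
```

```bash
python3 st.py
```

```text
8.8 [ 0.5153 -0.3336  0.0829] jaw -26.86 z [-0.  0. -1.] F [-0.3 -0.4 -0.8] 0.0192 q [ 0.69  0.4  -0.23  1.72  0.11  1.03 -0.05]
```

Call:
arm_command --plan '[[[0,0,0,0,0,-0.1,0.1],[0,0,0,0,0,-0.1,0.1],[0,0,0,0,0,0,0.1]]]'

```text
clock: 9.1
eef_pos: [0.5155, -0.3338, 0.0812]
eef_rot: [2.676, 1.644, 0.0]
ft_force: [-0.2, 0.1, -0.2]
finger_gap: 0.0192
```

```bash
python3 st.py
```

```text
9.1 [ 0.5155 -0.3338  0.0812] jaw -26.87 z [ 0.001 -0.    -1.   ] F [-0.2  0.1 -0.2] 0.0192 q [ 0.69  0.4  -0.23  1.72  0.11  1.03 -0.05]
```

Call:
arm_command --plan '[[[0,0,0,0,0,-0.1,0.1],[0,0,0,0,0,0,0.1]]]'

```text
clock: 9.3
eef_pos: [0.5159, -0.3342, 0.0812]
eef_rot: [2.675, 1.643, 0.001]
ft_force: [-0.9, 1.1, -0.3]
finger_gap: 0.0191
```

```bash
python3 st.py
```

```text
9.3 [ 0.5159 -0.3342  0.0812] jaw -26.88 z [ 0.002 -0.001 -1.   ] F [-0.9  1.1 -0.3] 0.0191 q [ 0.69  0.4  -0.23  1.72  0.11  1.03 -0.05]
```

Call:
arm_command --plan '[[[0,0,0,0,0,-0.2,0.1],[0,0,0,0,0,-0.2,0.1],[0,0,0,0,0,0,0.1]]]'

```text
clock: 9.6
eef_pos: [0.5185, -0.3358, 0.0812]
eef_rot: [2.67, 1.64, 0.006]
ft_force: [0.6, 0.5, -0.1]
finger_gap: 0.0188
```

```bash
python3 st.py
python3 - <<'E'
from h import *
im=pic('side','side8')[:,:,::-1]
x0,y0,k=250,195,10
cv2.imwrite('pics/ov8.png',cv2.resize(im[y0:y0+60,x0:x0+70],None,fx=k,fy=k,interpolation=cv2.INTER_CUBIC))
E
```

```text
9.6 [ 0.5185 -0.3358  0.0812] jaw -26.89 z [ 0.008 -0.005 -1.   ] F [ 0.6  0.5 -0.1] 0.0188 q [ 0.69  0.4  -0.23  1.72  0.11  1.02 -0.05]
```

View pics/ov8.png

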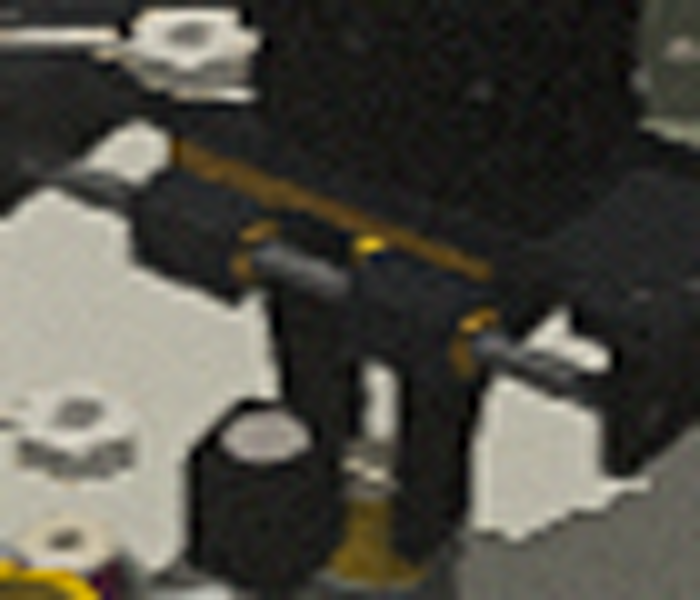

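Call:
arm_command --plan '[[[0.3,0.5,0,-0.3,0.2,0,0.1],[0,0,0,0,0,0,0.1],[0,0,0,0,0,0,0.1]]]'

```text
clock: 9.95
eef_pos: [0.5154, -0.3338, 0.081]
eef_rot: [-2.676, -1.644, 0.002]
ft_force: [-0.5, -0.8, 3.2]
finger_gap: 0.019
```

```bash
python3 st.py; python3 -c "
from h import *
print(manip.get_state()['joint_torque'].round(2), manip.get_state()['wrist_torque'].round(2))"
```

```text
9.95 [ 0.5154 -0.3338  0.081 ] jaw -26.89 z [-0.002  0.    -1.   ] F [-0.5 -0.8  3.2] 0.019 q [ 0.69  0.4  -0.23  1.72  0.11  1.03 -0.05]
[ -0.37 -63.24  -3.05 -33.79  -0.24   0.14   0.  ] [-0.13 -0.06 -0.07]
```

Call:
arm_command --plan '[[[0,0,0,0,0,0,0.25],[0,0,0,0,0,0,0.3],[0,0,0,0,0,0,0.38],[0,0,0,0,0,0,0.38]]]'

```text
clock: 10.35
eef_pos: [0.5145, -0.3329, 0.0797]
eef_rot: [-2.674, -1.642, 0.004]
ft_force: [-0.3, -0.4, -0.4]
finger_gap: 0.0313
```

```bash
python3 st.py
```

```text
10.35 [ 0.5145 -0.3329  0.0797] jaw -26.88 z [-0.004  0.002 -1.   ] F [-0.3 -0.4 -0.4] 0.0313 q [ 0.69  0.41 -0.23  1.72  0.11  1.03 -0.05]
```

Call:
arm_command --plan '[[[0,0,0,0,0,0,0.45],[0,0,0,0,0,1,0.45],[0,0,0,0,0,2,0.45],[0,0,0,0,0,3,0.5],[0,0,0,0,0,2,0.5],[0,0,0,0,0,0,0.5]]]'

```text
clock: 10.95
eef_pos: [0.5135, -0.3321, 0.1639]
eef_rot: [-2.672, -1.642, 0.005]
ft_force: [0.4, 0.4, -0.2]
finger_gap: 0.0435
```

```bash
python3 st.py
python3 - <<'E'
from h import *
im=pic('side','side9')[:,:,::-1]
x0,y0,k=250,210,10
cv2.imwrite('pics/ov9.png',cv2.resize(im[y0:y0+60,x0:x0+70],None,fx=k,fy=k,interpolation=cv2.INTER_CUBIC))
E
```

```text
10.95 [ 0.5135 -0.3321  0.1639] jaw -26.86 z [-0.006  0.003 -1.   ] F [ 0.4  0.4 -0.2] 0.0435 q [ 0.7   0.32 -0.24  1.64  0.08  1.19 -0.03]
```

View pics/ov9.png

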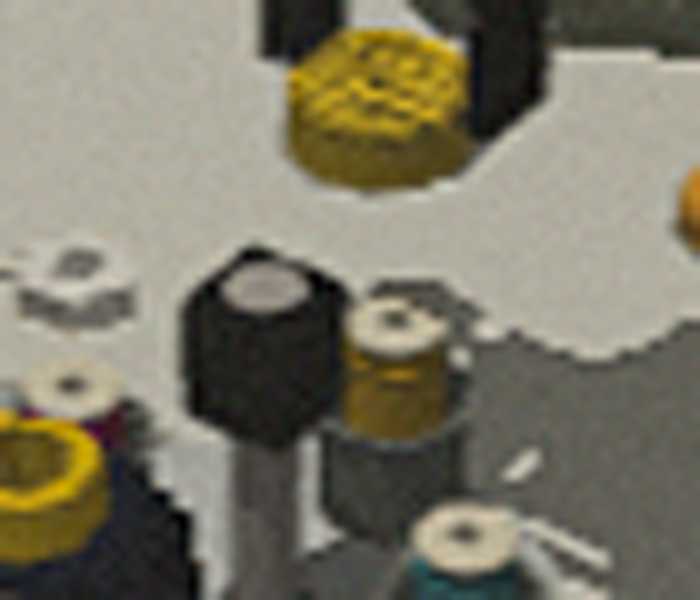

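Run:
```python
from h import *
ax=np.array([.5372,-.287])
out=[]
for n,f,z in(('top','top0',0),('side','side0',0)):
    c=proj(n,[.459,-.2755,.028]); x0,y0=int(c[0])-12,int(c[1])-12; k=16
    a=cv2.resize(cv2.imread(f'pics/{f}.png')[y0:y0+25,x0:x0+25],None,fx=k,fy=k,interpolation=cv2.INTER_CUBIC)
    for d in(168,170,172,174):
        q=np.radians(d)
        u=((proj(n,[*(ax+.079*np.array([np.cos(q),np.sin(q)])),.028])-[x0,y0]+.5)*k).astype(int); cv2.circle(a,tuple(map(int,u)),2,(255,0,0) if d==172 else (0,0,255),-1)
    print(n,x0,y0); out.append(a)
cv2.imwrite('pics/ptr.png',np.hstack(out))
```

```text
top 261 228
side 298 265
```

View pics/ptr.png

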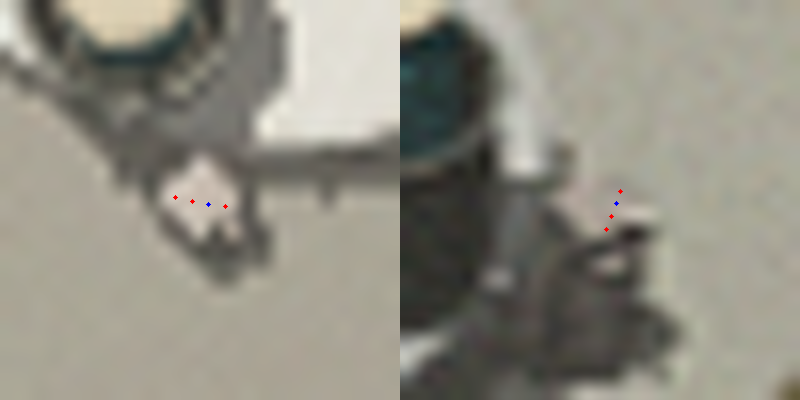

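Call:
arm_command --plan '[[[0,0,0,1,1.5,0,0.6],[0,0,0,1,1.7,0,0.6],[0,0,0,0.4,1.2,0,0.6],[0,0,0,0,0,0,0.6],[0,0,0,0,0,0,0.6]]]'

```text
clock: 11.5
eef_pos: [0.5351, -0.2868, 0.159]
eef_rot: [-2.669, -1.637, 0.011]
ft_force: [0.2, 0.3, 0.9]
finger_gap: 0.0521
```

```bash
python3 st.py
```

```text
11.5 [ 0.5351 -0.2868  0.159 ] jaw -26.94 z [-0.011  0.005 -1.   ] F [0.2 0.3 0.9] 0.0521 q [ 0.63  0.33 -0.26  1.65  0.09  1.19 -0.12]
```

Call:
arm_command --plan '[[[-0.3,-0.6,0,0.2,0,0,0.6],[0,0,0,0,0,-2,0.6],[0,0,0,0,0,-1.5,0.6],[0,0,0,0,0,0,0.6]]]'

```text
clock: 11.9
eef_pos: [0.5358, -0.2899, 0.1224]
eef_rot: [2.679, 1.637, -0.001]
ft_force: [-1.1, -0.7, -0.0]
finger_gap: 0.052
```

```bash
python3 st.py
```

```text
11.9 [ 0.5358 -0.2899  0.1224] jaw -27.14 z [ 0.    -0.002 -1.   ] F [-1.1 -0.7 -0. ] 0.052 q [ 0.63  0.35 -0.26  1.7   0.1   1.1  -0.13]
```

Call:
arm_command --plan '[[[0,0,0.5,0.15,0.3,-0.8,0.6],[0,0,0,0,0,-0.8,0.6],[0,0,0,0,0,0,0.6],[0,0,0,0,0,0,0.6]]]'

```text
clock: 12.3
eef_pos: [0.5375, -0.2876, 0.1059]
eef_rot: [2.671, 1.648, -0.001]
ft_force: [-0.3, -0.9, -0.8]
finger_gap: 0.0523
```

```bash
python3 st.py
```

```text
12.3 [ 0.5375 -0.2876  0.1059] jaw -26.64 z [ 0.001 -0.002 -1.   ] F [-0.3 -0.9 -0.8] 0.0523 q [ 0.63  0.37 -0.26  1.71  0.11  1.07 -0.13]
```

Now I'll grip the knob, starting lightly so it can settle between the pads and then more firmly.

Call:
arm_command --plan '[[[0,0,0,0,0,0,0.4],[0,0,0,0,0,0,0.3],[0,0,0,0,0,0,0.2],[0,0,0,0,0,0,0.2],[0,0,0,0,0,0,0.2]]]' --newtons 10

```text
clock: 12.8
eef_pos: [0.5371, -0.2874, 0.1069]
eef_rot: [2.672, 1.649, -0.001]
ft_force: [2.3, -1.3, -3.1]
finger_gap: 0.0282
```

Call:
arm_command --plan '[[[0,0,0,0,0,0,0.2],[0,0,0,0,0,0,0.2]]]' --newtons 30

```text
clock: 13.0
eef_pos: [0.5372, -0.2874, 0.1069]
eef_rot: [2.672, 1.649, -0.001]
ft_force: [-0.7, 0.8, 0.6]
finger_gap: 0.0276
```

```bash
python3 st.py; python3 -c "
from h import *
print(manip.get_state()['wrist_torque'].round(2))"
```

```text
13.0 [ 0.5372 -0.2874  0.1069] jaw -26.64 z [ 0.    -0.002 -1.   ] F [-0.7  0.8  0.6] 0.0276 q [ 0.63  0.37 -0.26  1.71  0.11  1.07 -0.13]
[ 0.1   0.17 -0.01]
```

Call:
arm_command --plan '[[[0,0,-3,0,0,0,0.2],[0,0,-6,0,0,0,0.2],[0,0,-6,0,0,0,0.2],[0,0,-6,0,0,0,0.2],[0,0,-6,0,0,0,0.2],[0,0,-3,0,0,0,0.2],[0,0,0,0,0,0,0.2]]]'

```text
clock: 13.7
eef_pos: [0.5368, -0.2871, 0.1069]
eef_rot: [3.017, 0.871, -0.003]
ft_force: [-1.5, -0.5, -0.2]
finger_gap: 0.0276
```

```bash
python3 st.py
```

```text
13.7 [ 0.5368 -0.2871  0.1069] jaw -57.8 z [-0.002 -0.002 -1.   ] F [-1.5 -0.5 -0.2] 0.0276 q [ 0.56  0.36 -0.17  1.72  0.07  1.07 -0.65]
```

Call:
arm_command --plan '[[[0,0,-4,0,0,0,0.2],[0,0,-6,0,0,0,0.2],[0,0,-6,0,0,0,0.2],[0,0,-6,0,0,0,0.2],[0,0,-6,0,0,0,0.2],[0,0,-6,0,0,0,0.2],[0,0,-3,0,0,0,0.2],[0,0,0,0,0,0,0.2]]]'

```text
clock: 14.5
eef_pos: [0.5367, -0.2864, 0.1069]
eef_rot: [-3.138, 0.146, 0.004]
ft_force: [-0.5, 0.8, -0.8]
finger_gap: 0.0278
```

```bash
python3 st.py
python3 - <<'E'
from h import *
for n in('side','top'):
    im=pic(n,n+'10')[:,:,::-1]; c=proj(n,[.50,-.28,.05]).astype(int); x0,y0=c[0]-35,c[1]-30; print(n,x0,y0)
    cv2.imwrite(f'pics/{n}10z.png',cv2.resize(im[y0:y0+60,x0:x0+70],None,fx=10,fy=10,interpolation=cv2.INTER_CUBIC))
    for t in('tube_floor','spool','pointer','knob'): print(t,tip(n,t)[:2])
E
```

```text
14.5 [ 0.5367 -0.2864  0.1069] jaw -95.32 z [-0.003  0.    -1.   ] F [-0.5  0.8 -0.8] 0.0278 q [ 0.47  0.36 -0.07  1.72  0.03  1.07 -1.27]
side 258 236
tube_floor [(0.64, array([ 0.487 , -0.2842,  0.0285]))]
spool [(0.63, array([ 0.4888, -0.281 ,  0.0278]))]
pointer [(0.6, array([ 0.4565, -0.275 ,  0.0271]))]
knob []
top 240 193
tube_floor [(0.66, array([ 0.4861, -0.2829,  0.0307])), (0.58, array([ 0.5351, -0.281 ,  0.0025]))]
spool [(0.6, array([ 0.3064, -0.4311,  0.0048])), (0.55, array([ 0.4863, -0.2826,  0.0286]))]
pointer [(0.9, array([ 0.4587, -0.2747,  0.0246]))]
knob [(0.55, array([ 0.4414, -0.4838,  0.0014]))]
```

View pics/side10z.png

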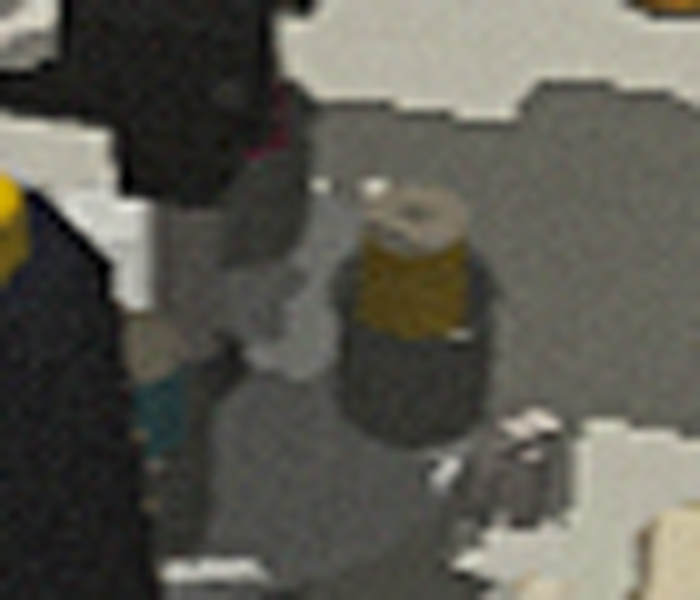

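View pics/top10z.png

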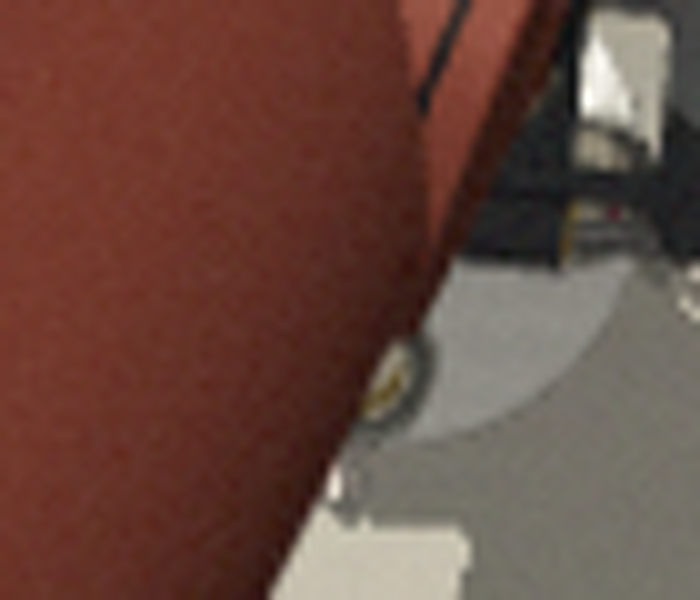

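Call:
arm_command --plan '[[[0,0,-2,0,0,0,0.2],[0,0,-1.6,0,0,0,0.2],[0,0,0,0,0,0,0.2],[0,0,0,0,0,0,0.2]]]'

```text
clock: 15.4
eef_pos: [0.5367, -0.2864, 0.1069]
eef_rot: [-3.131, 0.247, 0.004]
ft_force: [-1.0, 1.0, -0.0]
finger_gap: 0.0277
```

```bash
python3 st.py
python3 - <<'E'
from h import *
print(manip.get_state()['wrist_torque'].round(3),manip.get_state()['joint_vel'].round(4))
ax=np.array([.5369,-.287]); th=np.linspace(0,2*np.pi,40)
im=pic('side','side11')[:,:,::-1]; x0,y0,k=278,236,12
b=cv2.resize(im[y0:y0+55,x0:x0+50],None,fx=k,fy=k,interpolation=cv2.INTER_CUBIC);a=b.copy()
def circ(c,r,z,col):
    pts=np.array([proj('side',[c[0]+r*np.cos(t),c[1]+r*np.sin(t),z]) for t in th]); cv2.polylines(b,[((pts-[x0,y0]+.5)*k).astype(int)],True,col,1)
q=np.radians(171.2); d=np.array([np.cos(q),np.sin(q)])
circ(ax+.052*d,.0195,.056,(255,0,255)); circ(ax+.052*d,.011,.078,(0,255,0)); circ(ax+.079*d,.004,.028,(255,0,0))
cv2.imwrite('pics/ov11.png',cv2.resize(np.hstack([a,b]),(800,440)))
for n in('side','top'):
    if n=='top': pic('top','top11')
    for t in('tube_floor','spool','pointer'):
        for c,p in tip(n,t)[:3]:
            v=p[:2]-ax
            if np.hypot(*v)<.1: print(n,t,c,p,np.degrees(np.arctan2(v[1],v[0])).round(1))
E
```

```text
15.4 [ 0.5367 -0.2864  0.1069] jaw -99.01 z [-0.003  0.001 -1.   ] F [-1.  1. -0.] 0.0277 q [ 0.46  0.36 -0.06  1.72  0.02  1.07 -1.33]
[ 0.047  0.18  -0.057] [-0.0003  0.0004 -0.0004  0.0007  0.0014  0.0006 -0.0033]
side tube_floor 0.81 [ 0.4862 -0.278   0.0335] 169.9
side spool 0.58 [ 0.4891 -0.2774  0.0303] 168.6
side pointer 0.91 [ 0.4563 -0.2765  0.025 ] 172.6
top tube_floor 0.77 [ 0.4869 -0.2796  0.0298] 171.6
top pointer 0.7 [ 0.4622 -0.2757  0.0258] 171.4
```

View pics/ov11.png

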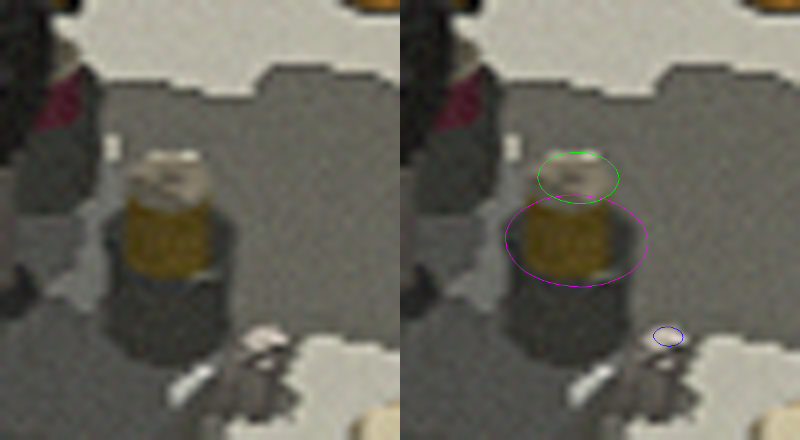

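Call:
arm_command --plan '[[[0,0,0,0,0,0,0.2],[0,0,0,0,0,0,0.2],[0,0,0,0,0,0,0.2]]]'

```text
clock: 16.1
eef_pos: [0.5366, -0.2864, 0.1069]
eef_rot: [-3.131, 0.247, 0.004]
ft_force: [-0.7, 0.6, 0.9]
finger_gap: 0.0278
```

```bash
python3 st.py; python3 -c "
from h import *
cv2.imwrite('pics/cmp.png',cv2.imread('pics/top11.png')[100:340,120:420])"
```

```text
16.1 [ 0.5366 -0.2864  0.1069] jaw -99.03 z [-0.003  0.001 -1.   ] F [-0.7  0.6  0.9] 0.0278 q [ 0.46  0.36 -0.06  1.72  0.02  1.07 -1.33]
```

View pics/cmp.png

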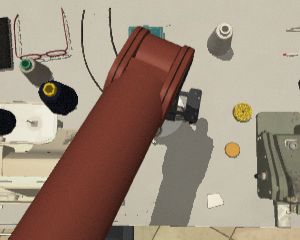

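The crop shows the tape measure, wax and chalk where they started and the arm steady over the caddy. The arm hides the thimble and most of the tin. I'm handing the job in now.

```bash
python3 -c "
from h import *
print(manip.finish_job())"
```

```text
the job is handed in; nothing more can be done
None
```

The spool stands in the once-empty tube, and the tube is turned into line with the pointer. The gripper still holds the knob at 30 N. I handed the job in at about 16 s.

**Insertion:** I lowered the spool until it touched the tube floor. The tool stopped at 81 mm, which matches the grip height plus the 28 mm floor. I let go only then, and the side view showed the spool seated upright.

**Alignment:** I turned the knob clockwise by about 72°. Going by the jaw angle on the knob, the tube stands at 171.0°. I measured the pointer at about 171.2°, good to roughly ±1°. The last reading was steady, with forces at noise level.

**Checks that were weak or disagreed:**
- **Alignment from the networks:** the side camera put the tube at 169.9° and the pointer at 172.6°. The top camera gave 171.6° and 171.4°.
- **Grip on the spool:** the gap read 19 mm on a flange given as 22 mm. I did not find out why, and the grip held.
- **Spool lean:** the side view hinted at a lean or offset of about 2 mm, slightly more than the play in the tube. It may partly be camera calibration error.
- **Loose spool's height:** the sewing machine hid the loose spool from the side camera, so I placed it from the top view and the height given in the text.
- **Bystanders:** in the final top view, the tape measure, wax and chalk are where they began. The arm hid the thimble and most of the tin. It did not go near the tin, and the fingers were planned to stay above the thimble.

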